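Stow a sample vial under the flush slide cover of a transport case

TASK

Slide the flush cover of the transport case fully open, take the short capped vial out of the rack and stand it in the well of the case, then slide the cover fully shut over it. The cover has no handle: rest the closed fingertips on its face and push it along by friction, pressing gently (13 to 14 N is about right; 20 N or more on the cover bends it). Keep the vial upright, set it down without dropping it and leave everything else where it is.

Things in the scene. Friction and masses are not known exactly. Their poses are not given: they have to be found in the camera images.
- case: Black transport case, 120 (x) x 232 (y) x 84 (z) mm, fixed, level. Origin: centre of its underside; x across, y along its length. Walls 12 mm thick. The -y half is an open-topped chamber (96 x 104 mm, centre y = -52 mm, floor at 6 mm) with the well in it; the +y half is a grey deck 22 mm below the rim, above which the cover parks.
- cover (a joint): The cover: plain flat aluminium pane, 92 (x) x 102 (y) x 4 mm, between the case walls, no handle. Value = how far it has slid along the case's +y, in m: 0 shut (over the chamber), 0.103 fully open (over the deck). Starts shut or up to 6 mm ajar, stays where it is left. Sliding it takes about 4.5 N; the fingers' friction coefficient on it is 0.5 to 0.7.
- rim_shut (a point): Fixed point of the case at rim height (84 mm above the table), over the middle of the shut cover (case y = -52 mm). The pane's top face lies 0.5 to 8.5 mm below the rim, differing from case to case and not measured: find it by touch. The pane is sprung: it yields 1 mm for each 8 N of pressing, 3.5 mm at most, and rises again when let go.
- rim_open (a point): Fixed point of the case at rim height, over the middle of the fully open cover (case y = +51 mm).
- well (a point): Centre of the well's floor, 6 mm above the table, at case x = 0, y = -52 mm. The well is a round hole 30 mm wide and 16 mm deep with a 2 mm chamfer in a white block, 90 x 90 x 16 mm, on the chamber's floor. Axes as the case.
- vial_mid (a point): Centre (half-way up) of the short vial to be stowed: upright cylinder 24 mm wide, 56 mm tall, 40 g; clear glass with a white cap as wide as the glass (the top 16 mm). It stands in one of the three places of the rack, base 5 mm above the table, and is the shortest thing in it. z up its axis.
- rack: White rack, 64 (x) x 176 (y) x 20 (z) mm, fixed to the table. Origin: centre of its underside. Three places in a row along its y at -56, 0 and 56 mm: holes 27 mm wide in a top plate whose top is at 20 mm, over a base plate whose top is at 5 mm.
- tube_a_mid (a point): Centre of a tall open glass tube, 24 mm wide, 85 mm tall, with a green sprig standing some 30 mm out of it, in the rack. Leave it alone.
- tube_b_mid (a point): The other tall tube with a sprig, same size. Leave it alone.
- jar: Bystander: glass jar, 64 mm wide, 75 mm tall. Origin: centre of underside.
- flask: Bystander: white plastic bottle, 56 mm wide, 130 mm tall. Origin: centre of underside.
- lens: Bystander: hand lens lying flat, 60 mm ring, 80 mm handle, 8 mm thick. Origin: under the ring's centre, handle along its -x.
- trowel: Bystander: garden trowel lying flat, 270 mm long, 24 mm high. Origin on its underside near the neck; handle along its -x.
Things that resemble listed ones, but are neither listed nor needed, are in the scene too. Leave any blue or red look-alike of the part that bears vial_mid alone.

How it is judged:
By the outcome, as a careful person would: the job done as asked, in the order asked, and still so for the second after the job is handed in, with the robot touching nothing.
It also fails if it takes over 72 s, if anything falls off the work surface, if the arm or the gripper's body presses on something with over 40 N, if the wrist force passes 120 N, or if a joint passes its speed limit or range.

ROBOT

A 7-joint arm with a two-finger parallel gripper is mounted at the origin on the work surface. World frame = base frame: x ahead of the robot, y to its left, z up, the work surface at z = 0. Lengths are in mm, angles in rad, forces in N, time in s.
With the tool pointing down it reaches from about 400 to 875 mm from the base axis. Payload 4.4 kg.
Tool frame: the origin (TCP) lies on the centre line of the jaws, within the pads' length; the fingertips stand 25 mm ahead of it and the grasp point (between the pads) lies 6 mm ahead of it; z points along the fingers, x is the direction in which the jaws open and shut, and the axes are right-handed (so a half turn about z gives the same grasp; the last joint's range is limited). The gripper opens to 85 mm and grips with 20 to 120 N. Pads are 22 mm wide; open, the fingers measure 114 mm over their backs; the gripper's body (76 mm by 85 mm) begins 54 mm behind the grasp point. The pads swing forward as they close: fully open they stand 13 mm farther back than shut.
Start: joints at [-0.066, 0.628, 0.038, 1.517, -0.027, 0.996, -0.02], TCP at [650.013, 0.026, 256.313] pointing down, gripper open.
Joint ranges: [-3.06, 3.06], [-0.37, 2.12], [-1.25, 1.32], [0.18, 2.47], [-1.1, 4.24], [0.23, 1.98], [-2.94, 2.94]. Speed limits (rad/s): [2.57, 2.57, 3.14, 3.14, 3.14, 3.14, 3.14].

INTERFACE

Orientations are given as [roll, pitch, yaw] about the fixed x, y, z axes, in that order (R = Rz(yaw) Ry(pitch) Rx(roll)).
In Python, from cell import ctrl, cams gives the robot as it stands. The module is installed in compiled form; this text tells all that it offers.
- The arm moves only by the tool step_arm, never from a script. Its arguments are lists of equal length, an entry for each row: "linear": the shift along the tool's x, y, z in mm, a list of three; "yaw": the turn about the tool's z in rad; "gripper": the opening, from -1 (shut) to 1 (fully open). A call has 1 to 8 rows; each row is the pose to reach, as a shift and turn from the pose commanded when the call began, along the tool's axes at that moment; what a row does not reach only later rows make up. A row lasts 1/12 s, in which the tool goes at most 41.7 mm and 7.16 degrees, less where a joint would pass 70% of its speed; a pose out of reach is approached as far as the arm can. A call with a gripper value outside its range is refused whole. The fingers move at their own pace and stop on an object; the grip force is fixed at half the most. Time passes only in rows, so rows that repeat a pose let the fingers close. It gives the time, the measured TCP pose, the force and the opening at its end, in the units of the state.
- ctrl.read_state(): the state, without advancing time (a new reading comes with each control period).
- cams.get_image(name): name is "scene" or "side" or "wrist"; returns a dict with "frame" (400x640x3 uint8, red, green, blue), "depth" (400x640 float32, mm along the optical axis (not along the pixel's ray), 0 where there is no reading), "intrinsics" (3x3 intrinsics, pixels), "cam_to_world" (4x4, takes a point from camera to world coordinates). Camera axes: x right, y down, z forward; pixel columns grow to the right and rows downward; lengths in mm; the calibration is good to about 2 mm. A picture is of the moment at which its call begins.
- ctrl.finish_job(): hands the job in, once; it reports no verdict.
Trained networks look in the newest picture that a camera, given by its name, has taken for a name from the list of things; names that differ only in an ending like _2 or _b are one class to them, and where a whole thing is asked for, a point or a joint stands for the part that bears it (a point fixed in the world has none). Each returns a list of dicts, best first, with "conf" (0 to 1); they miss things now and then, are a little off and sometimes report something else, mostly with a low value. They report only what shows in the picture. A call takes as long as a camera call. They do not tell look-alikes from the thing itself.
- cams.regions_of(camera, name): "pixels" (400x640 bool, what is visible of it) and "pixel" ([column, row] in pixels, amid what is visible of it).
The state is a dict: "clock": time; "qpos": joint angles; "qd": joint speeds; "tau": joint torques, N m; "eef_pos": TCP position; "tool_rot": TCP orientation; "force": force on the tool from outside, world axes, zero at the start; "torque": the same for the moment, N m; "width": finger opening in mm.
Only numpy, scipy, OpenCV 4.12 (cv2) and the standard library are available. Lean on these libraries where they do the work, as an engineer would, in place of code of your own. Each camera call takes 0.05 s, during which the arm holds its last target.

## Working session

There is one attempt and no reset: what is moved stays moved. The work goes in short steps, Python scripts to look and compute and a tool call to move; the robot and the scene stay as the last step left them, time stands still between calls to the robot, and variables do not carry over. Pictures are saved under pics/ and viewed, and the job is handed in when it is done.

Besides the shell and the picture viewer there is one more tool, called after "Emit:" by a JSON object that holds its "op" and its "data", one argument or row to a line. step_arm: Moves the arm, as the interface text tells. Its arguments: {"type":"object","properties":{"linear":{"type":"array"},"yaw":{"type":"array"},"gripper":{"type":"array"}},"required":["linear","yaw","gripper"]}

```bash
mkdir -p pics; ls; cat > h.py <<'E'
import numpy as np, cv2
from cell import ctrl, cams
def save(d,n): cv2.imwrite('pics/'+n, d['frame'][:,:,::-1])
def pts(d):
    K=d['intrinsics'];T=d['cam_to_world'];z=d['depth'].astype(float)
    v,u=np.mgrid[0:400,0:640]
    P=np.stack([(u-K[0,2])*z/K[0,0],(v-K[1,2])*z/K[1,1],z],-1)
    W=P@T[:3,:3].T+T[:3,3]
    W[z==0]=np.nan
    return W
E
python3 - <<'E'
from h import *
s=ctrl.read_state();print({k:np.round(v,3) for k,v in s.items()})
for c in ['scene','side','wrist']:
    d=cams.get_image(c);save(d,c+'0.png');np.savez(c+'0.npz',**d)
    for n in ['case','cover','rack','vial_mid','tube_a_mid','jar','flask','lens','trowel']:
        W=pts(d)
        for r in cams.regions_of(c,n)[:4]:
            m=r['pixels'];print(c,n,round(r['conf'],2),np.round(r['pixel']),m.sum(),np.round(np.nanmedian(W[m],0)))
E
```

```text
pics
{'clock': np.float64(0.0), 'qpos': array([-0.066,  0.629,  0.038,  1.518, -0.027,  0.996, -0.02 ]), 'qd': array([-0.001,  0.   ,  0.001,  0.001,  0.   , -0.002, -0.001]), 'tau': array([-1.0000e-03, -5.6341e+01,  1.2260e+00, -1.9345e+01,  1.1000e-02,
        1.1000e-02, -0.0000e+00]), 'eef_pos': array([6.49405e+02, 3.40000e-02, 2.55353e+02]), 'tool_rot': array([3.142e+00, 2.000e-03, 0.000e+00]), 'force': array([ 0.118, -0.643, -0.156]), 'torque': array([-0.013,  0.008,  0.047]), 'width': np.float64(85.449)}
scene case 0.98 [332. 202.] 3312 [560. -39.  62.]
scene case 0.21 [280. 172.] 177 [ 463. -359.    7.]
scene cover 0.59 [316. 180.] 498 [ 514. -129.   83.]
scene cover 0.22 [429. 258.] 1383 [517. 257.  20.]
scene rack 0.88 [429. 258.] 1227 [517. 258.  20.]
scene vial_mid 0.63 [402. 268.] 250 [605. 231.  34.]
scene vial_mid 0.63 [465. 242.] 191 [419. 301.  41.]
scene vial_mid 0.51 [430. 246.] 179 [507. 247.  46.]
scene vial_mid 0.46 [437. 228.] 188 [419. 223.  37.]
scene tube_a_mid 0.56 [408. 232.] 279 [515. 191.  63.]
scene tube_a_mid 0.24 [430. 244.] 153 [507. 246.  51.]
scene
[... 624 characters left out ...]
4 [337. 343.] 148 [406. 303.  53.]
side tube_a_mid 0.53 [314. 284.] 229 [501. 192.  71.]
side jar 0.93 [250. 216.] 702 [729.  61.  60.]
side flask 0.63 [197. 321.] 866 [708. 375.  86.]
side flask 0.27 [303. 323.] 207 [488. 303.  85.]
side lens 0.88 [385. 146.] 352 [ 456. -369.    9.]
side lens 0.51 [342. 118.] 608 [ 622. -450.   11.]
wrist case 0.92 [179. 208.] 22918 [515. -34.  63.]
wrist cover 0.94 [165. 286.] 3501 [ 498. -110.   83.]
wrist rack 0.58 [181. 207.] 22804 [515. -33.  63.]
wrist rack 0.56 [160.   2.] 626 [502. 153.  17.]
wrist vial_mid 0.22 [161.   2.] 551 [502. 153.  19.]
wrist tube_a_mid 0.17 [165. 288.] 3609 [ 500. -109.   83.]
wrist jar 0.7 [414. 122.] 4237 [731.  50.  75.]
```

```bash
python3 - <<'E'
import cv2,numpy as np
a=cv2.imread('pics/scene0.png')[130:360,200:500];b=cv2.imread('pics/side0.png')[100:380,180:450]
cv2.imwrite('pics/s1.png',cv2.resize(a,(780,598)));cv2.imwrite('pics/s2.png',cv2.resize(b,(578,600)))
E
```

```text
(no output)
```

View pics/s1.png

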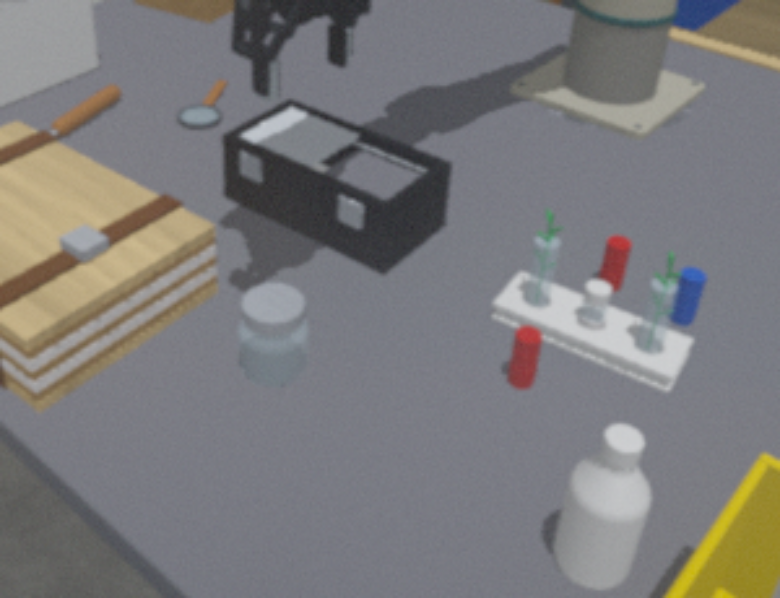

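View pics/s2.png

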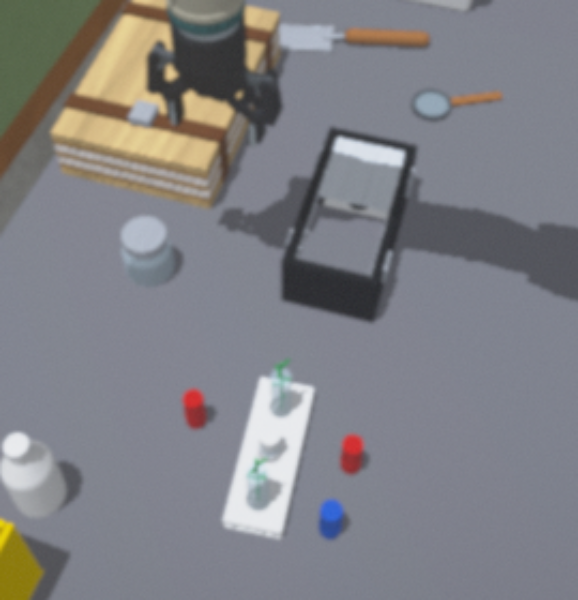

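View pics/wrist0.png

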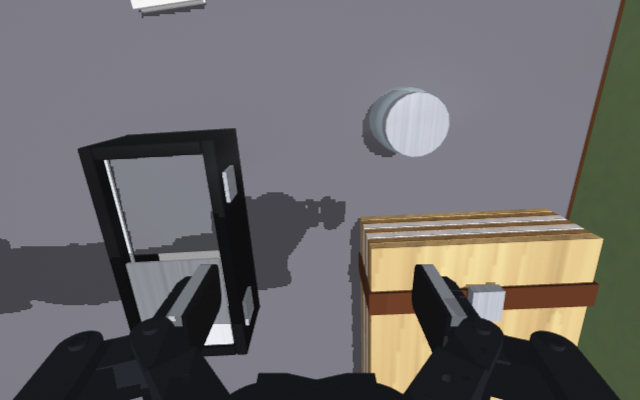

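```bash
python3 - <<'E'
from h import *
for c in ['scene','side','wrist']:
    d=dict(np.load(c+'0.npz'));W=pts(d)
    x,y,z=W[...,0],W[...,1],W[...,2]
    m=(x>400)&(x<620)&(y>-230)&(y<110)&(z>30)&(z<92)
    if c=='wrist': m&=~((z>86))
    # case dark top: 
    g=d['frame'].astype(int).max(-1)
    r=m&(z>76)
    P=W[r][:,:2].astype(np.float32)
    R=cv2.minAreaRect(P);print(c,r.sum(),R, 'medz',np.median(W[r][:,2]))
    r2=r&(g<60);k,n=cv2.connectedComponents(r2.astype(np.uint8));
    P=W[r2][:,:2].astype(np.float32)
    R=cv2.minAreaRect(P);print(' dark',r2.sum(),R,np.round(cv2.boxPoints(R)),np.median(W[r2][:,2]))
    # heights along the case axis
d=dict(np.load('wrist0.npz'));W=pts(d)
im=d['frame']
for v in range(150,345,8):
    u=175; print(v,[(u,np.round(W[v,u],0).tolist(),im[v,u].tolist()) for u in (150,185)])
E
```

```text
scene 1352 ((510.3276672363281, -78.76744079589844), (124.42283630371094, 232.78550720214844), 2.9303038120269775) medz 83.36312224686333
 dark 429 ((510.01824951171875, -76.11686706542969), (122.76420593261719, 228.34500122070312), 4.377501010894775) [[ 440.   33.]
 [ 458. -195.]
 [ 580. -185.]
 [ 563.   42.]] 82.87172859693635
side 2004 ((506.66827392578125, -81.3160629272461), (127.7193374633789, 236.96868896484375), 3.6041266918182373) medz 84.99176429418077
 dark 413 ((505.19525146484375, -77.34685516357422), (118.21977233886719, 228.54908752441406), 3.766254425048828) [[ 439.   33.]
 [ 454. -195.]
 [ 572. -187.]
 [ 557.   41.]] 85.55776778326185
wrist 11399 ((509.2620544433594, -83.3973617553711), (124.8084945678711, 233.1590118408203), 3.5136611461639404) medz 83.87799354106096
 dark 7717 ((507.5951232910156, -82.9146728515625), (121.1919174194336, 232.13121032714844), 3.6603152751922607) [[ 440.   29.]
 [ 455. -203.]
 [ 575. -195.]
 [ 561.   37.]] 84.50535694820616
150 [(150, [505.0, 27.0, 85.0], [31, 31, 35]), (185, [534.0, 27.0, 84.0], [32, 34, 36])]
158 [(150, [492.0, 15.0
[... 1551 characters left out ...]
8, 144]), (185, [597.0, 6.0, 260.0], [83, 86, 92])]
294 [(150, [480.0, -121.0, 83.0], [136, 138, 145]), (185, [601.0, 9.0, 271.0], [114, 119, 125])]
302 [(150, [478.0, -130.0, 83.0], [140, 142, 149]), (185, [603.0, 9.0, 276.0], [115, 120, 126])]
310 [(150, [477.0, -139.0, 83.0], [143, 146, 153]), (185, [604.0, 9.0, 280.0], [24, 24, 26])]
318 [(150, [595.0, 10.0, 285.0], [74, 76, 80]), (185, [605.0, 8.0, 283.0], [21, 21, 23])]
326 [(150, [599.0, 12.0, 292.0], [25, 26, 30]), (185, [605.0, 4.0, 282.0], [23, 22, 25])]
334 [(150, [599.0, 10.0, 292.0], [34, 37, 42]), (185, [605.0, 2.0, 283.0], [22, 22, 24])]
342 [(150, [600.0, 10.0, 296.0], [25, 26, 30]), (185, [611.0, 10.0, 296.0], [21, 22, 25])]
```

```bash
python3 - <<'E'
import cv2
a=cv2.imread('pics/wrist0.png')[120:370,60:280];cv2.imwrite('pics/w1.png',cv2.resize(a,None,fx=2.4,fy=2.4,interpolation=2))
E
```

```text
(no output)
```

View pics/w1.png

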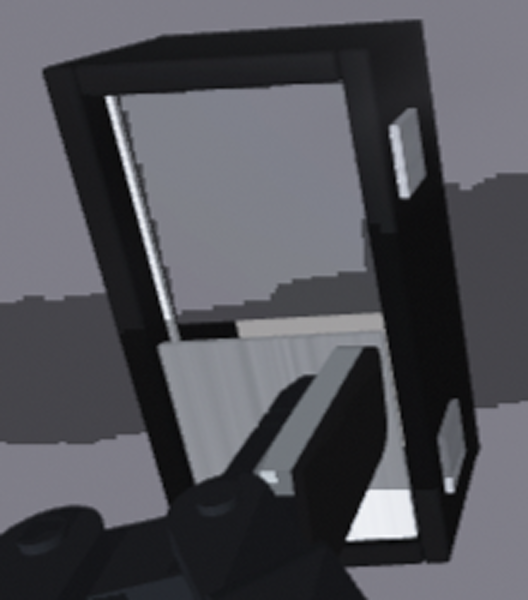

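Emit:
{"op": "step_arm", "data": {
  "linear": [
    [-25,24,0],
    [-55,52,-10],
    [-85,81,-30],
    [-115,110,-50],
    [-138,131,-70],
    [-138,131,-70],
    [-138,131,-70],
    [-138,131,-70]
  ],
  "yaw": [0,-0.02,-0.04,-0.063,-0.063,-0.063,-0.063,-0.063],
  "gripper": [-1,-1,-1,-1,-1,-1,-1,-1]
}}

```text
clock: 2.17
eef_pos: [512.5, -130.6, 326.6]
tool_rot: [-3.141, -0.002, 0.063]
force: [0.2, 1.1, -0.2]
width: 0.0
```

```bash
python3 - <<'E'
from h import *
d=cams.get_image('wrist');save(d,'wr1.png');np.savez('wr1.npz',**d)
W=pts(d);x,y,z=W[...,0],W[...,1],W[...,2];g=d['frame'].astype(int).max(-1)
m=(x>400)&(x<620)&(y>-230)&(y<110)&(z>80)&(z<90)
R=cv2.minAreaRect(W[m][:,:2].astype(np.float32));print(R,np.round(cv2.boxPoints(R)))
E
```

```text
((507.7532958984375, -86.53960418701172), (120.32962799072266, 224.9657745361328), 3.5370352268218994) [[ 441.   22.]
 [ 455. -203.]
 [ 575. -195.]
 [ 561.   29.]]
```

View pics/wr1.png

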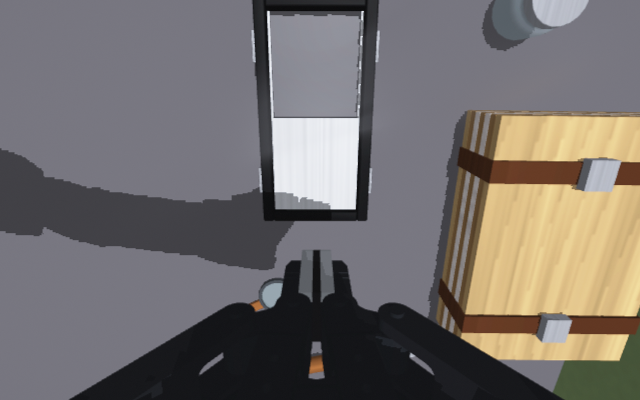

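Emit:
{"op": "step_arm", "data": {
  "linear": [
    [-1,1,40],
    [-1,1,80],
    [-1,1,120],
    [-1,1,160],
    [-1,1,190],
    [-1,1,205],
    [-1,1,205],
    [-1,1,205]
  ],
  "yaw": [0,0,0,0,0,0,0,0],
  "gripper": [-1,-1,-1,-1,-1,-1,-1,-1]
}}

```text
clock: 2.88
eef_pos: [511.1, -130.4, 119.8]
tool_rot: [-3.14, 0.003, 0.065]
force: [0.1, -0.2, 0.4]
width: -0.4
```

```bash
python3 - <<'E'
from h import *
s=ctrl.read_state();print(np.round(s['eef_pos'],2),np.round(s['force'],2))
E
```

```text
[ 511.09 -130.44  119.83] [ 0.15 -0.18  0.41]
```

Emit:
{"op": "step_arm", "data": {
  "linear": [
    [0,0,4],
    [0,0,7],
    [0,0,9],
    [0,0,10],
    [0,0,10.5],
    [0,0,11],
    [0,0,11.5],
    [0,0,11.5]
  ],
  "yaw": [0,0,0,0,0,0,0,0],
  "gripper": [-1,-1,-1,-1,-1,-1,-1,-1]
}}

```text
clock: 3.55
eef_pos: [511.1, -132.1, 109.9]
tool_rot: [3.142, -0.0, 0.063]
force: [-0.0, 0.3, -0.4]
width: -0.4
```

Emit:
{"op": "step_arm", "data": {
  "linear": [
    [0,0,0.5],
    [0,0,1],
    [0,0,1.5],
    [0,0,1.5]
  ],
  "yaw": [0,0,0,0],
  "gripper": [-1,-1,-1,-1]
}}

```text
clock: 3.88
eef_pos: [511.0, -132.0, 108.2]
tool_rot: [-3.142, 0.0, 0.063]
force: [-0.3, -0.3, -0.2]
width: 0.1
```

Emit:
{"op": "step_arm", "data": {
  "linear": [
    [0,0,0.5],
    [0,0,1],
    [0,0,1],
    [0,0,1]
  ],
  "yaw": [0,0,0,0],
  "gripper": [-1,-1,-1,-1]
}}

```text
clock: 4.22
eef_pos: [511.1, -132.0, 107.3]
tool_rot: [-3.142, 0.0, 0.063]
force: [-0.2, -0.0, -0.5]
width: -0.1
```

Emit:
{"op": "step_arm", "data": {
  "linear": [
    [0,0,0.5],
    [0,0,1],
    [0,0,1],
    [0,0,1]
  ],
  "yaw": [0,0,0,0],
  "gripper": [-1,-1,-1,-1]
}}

```text
clock: 4.55
eef_pos: [511.1, -132.0, 106.6]
tool_rot: [3.142, -0.0, 0.063]
force: [-1.0, 0.5, 4.1]
width: 0.1
```

Emit:
{"op": "step_arm", "data": {
  "linear": [
    [0,0,0.5],
    [0,0,1],
    [0,0,1],
    [0,0,1]
  ],
  "yaw": [0,0,0,0],
  "gripper": [-1,-1,-1,-1]
}}

```text
clock: 4.88
eef_pos: [511.2, -132.1, 105.9]
tool_rot: [3.142, -0.0, 0.063]
force: [-2.3, 1.6, 8.9]
width: 0.1
```

Emit:
{"op": "step_arm", "data": {
  "linear": [
    [0,0,0.5],
    [0,0,0.9],
    [0,0,0.9],
    [0,0,0.9]
  ],
  "yaw": [0,0,0,0],
  "gripper": [-1,-1,-1,-1]
}}

```text
clock: 5.22
eef_pos: [511.2, -132.0, 105.4]
tool_rot: [3.142, -0.001, 0.063]
force: [-2.7, 0.1, 12.4]
width: -0.0
```

Emit:
{"op": "step_arm", "data": {
  "linear": [
    [0,-1,0.2],
    [0,-2,0.2],
    [0,-4,0.2],
    [0,-6,0.2],
    [0,-8,0.2],
    [0,-10,0.2]
  ],
  "yaw": [0,0,0,0,0,0],
  "gripper": [-1,-1,-1,-1,-1,-1]
}}

```text
clock: 5.72
eef_pos: [510.7, -124.6, 105.4]
tool_rot: [3.138, -0.001, 0.061]
force: [-2.8, -5.0, 12.6]
width: 0.3
```

Emit:
{"op": "step_arm", "data": {
  "linear": [
    [0,-2,0.1],
    [0,-5,0.1],
    [0,-8,0.1],
    [0,-11,0.1],
    [0,-14,0.1],
    [0,-17,0.1],
    [0,-20,0.1]
  ],
  "yaw": [0,0,0,0,0,0,0],
  "gripper": [-1,-1,-1,-1,-1,-1,-1]
}}

```text
clock: 6.3
eef_pos: [509.5, -104.5, 105.3]
tool_rot: [3.139, -0.001, 0.061]
force: [-3.0, -5.9, 12.3]
width: -0.4
```

```bash
python3 - <<'E'
from h import *
d=cams.get_image('wrist');save(d,'wr2.png')
d=cams.get_image('side');cv2.imwrite('pics/sd2.png',cv2.resize(d['frame'][140:270,260:420,::-1],None,fx=4,fy=4))
s=ctrl.read_state();print(np.round(s['eef_pos'],2),np.round(s['force'],2))
E
```

```text
[ 509.39 -103.73  105.3 ] [-2.7  -2.03 12.77]
```

View pics/wr2.png

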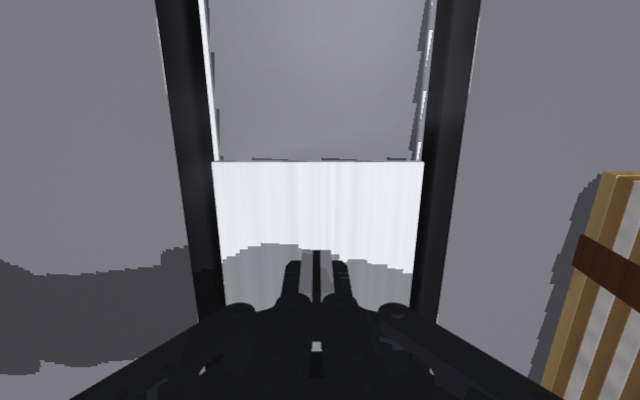

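View pics/sd2.png

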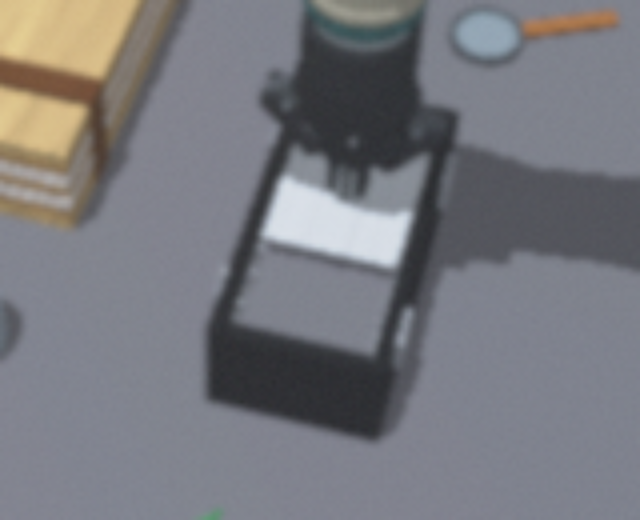

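The side view shows the cover moving with the fingers: its front edge is now at about (330, 255) in the crop, over the deck. I'll keep pushing.

Emit:
{"op": "step_arm", "data": {
  "linear": [
    [0,-2,0.1],
    [0,-5,0.1],
    [0,-9,0.1],
    [0,-13,0.1],
    [0,-17,0.1],
    [0,-21,0.1],
    [0,-25,0.1]
  ],
  "yaw": [0,0,0,0,0,0,0],
  "gripper": [-1,-1,-1,-1,-1,-1,-1]
}}

```text
clock: 6.98
eef_pos: [507.9, -79.5, 105.3]
tool_rot: [3.139, -0.001, 0.061]
force: [-2.2, -5.1, 13.4]
width: -0.1
```

Emit:
{"op": "step_arm", "data": {
  "linear": [
    [0,-2,0],
    [0,-5,0],
    [0,-9,0],
    [0,-13,0],
    [0,-17,0],
    [0,-21,0],
    [0,-25,0]
  ],
  "yaw": [0,0,0,0,0,0,0],
  "gripper": [-1,-1,-1,-1,-1,-1,-1]
}}

```text
clock: 7.57
eef_pos: [506.4, -54.4, 105.2]
tool_rot: [3.139, -0.001, 0.061]
force: [-2.9, -4.2, 14.3]
width: -0.1
```

Emit:
{"op": "step_arm", "data": {
  "linear": [
    [0,-2,-0.1],
    [0,-5,-0.1],
    [0,-8,-0.1],
    [0,-11,-0.1],
    [0,-14,-0.1],
    [0,-17,-0.1],
    [0,-19,-0.1]
  ],
  "yaw": [0,0,0,0,0,0,0],
  "gripper": [-1,-1,-1,-1,-1,-1,-1]
}}

```text
clock: 8.15
eef_pos: [505.2, -35.2, 105.3]
tool_rot: [3.139, -0.001, 0.061]
force: [-2.4, -4.3, 13.9]
width: -0.1
```

Emit:
{"op": "step_arm", "data": {
  "linear": [
    [0,-2,0],
    [0,-4,0],
    [0,-6,0],
    [0,-8,0]
  ],
  "yaw": [0,0,0,0],
  "gripper": [-1,-1,-1,-1]
}}

```text
clock: 8.48
eef_pos: [505.0, -28.9, 105.3]
tool_rot: [3.137, -0.002, 0.06]
force: [-1.0, -8.9, 12.4]
width: -0.0
```

Emit:
{"op": "step_arm", "data": {
  "linear": [
    [0,-1,0],
    [0,-2,0],
    [0,-3,0]
  ],
  "yaw": [0,0,0],
  "gripper": [-1,-1,-1]
}}

```text
clock: 8.73
eef_pos: [505.3, -26.3, 105.4]
tool_rot: [3.137, -0.003, 0.06]
force: [-1.4, -8.8, 13.5]
width: -0.1
```

```bash
python3 - <<'E'
from h import *
d=cams.get_image('side');cv2.imwrite('pics/sd3.png',cv2.resize(d['frame'][140:270,260:420,::-1],None,fx=4,fy=4))
d=cams.get_image('wrist');save(d,'wr3.png')
s=ctrl.read_state();print(np.round(s['eef_pos'],2),np.round(s['force'],2))
E
```

```text
[505.32 -25.98 105.39] [-0.94 -9.49 13.25]
```

View pics/sd3.png

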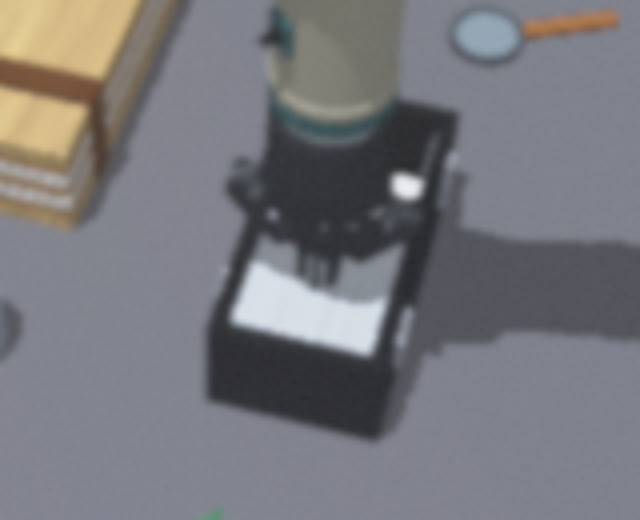

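View pics/wr3.png

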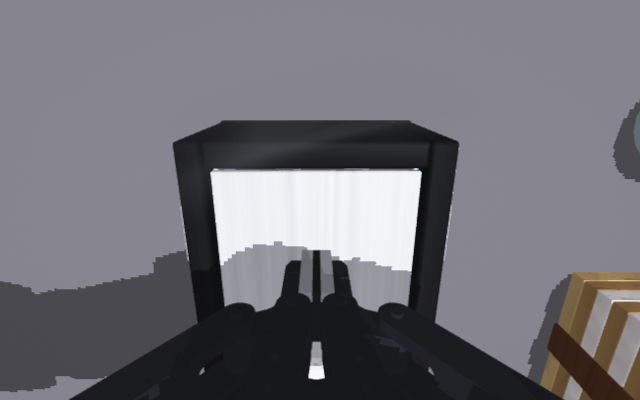

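Emit:
{"op": "step_arm", "data": {
  "linear": [
    [0,0,-4],
    [0,0,-30],
    [0,30,-70],
    [0,65,-110],
    [0,100,-150],
    [0,105,-190],
    [0,105,-200],
    [0,105,-200]
  ],
  "yaw": [0,0,0,0,0,0,0,0],
  "gripper": [-1,-1,-1,-1,-1,-1,-1,-1]
}}

```text
clock: 9.5
eef_pos: [514.2, -131.1, 310.7]
tool_rot: [3.137, -0.013, 0.058]
force: [1.9, 0.6, -0.0]
width: -0.0
```

```bash
python3 - <<'E'
from h import *
s=ctrl.read_state();print(np.round(s['eef_pos'],2),np.round(s['force'],2))
d=cams.get_image('wrist');save(d,'wr4.png');np.savez('wr4.npz',**d)
W=pts(d);x,y,z=W[...,0],W[...,1],W[...,2]
m=(x>430)&(x<590)&(y>-220)&(y<80)&(z>78)&(z<90)
R=cv2.minAreaRect(W[m][:,:2].astype(np.float32));print(R,np.round(cv2.boxPoints(R),1))
print(np.nanmedian(z[60:100,300:330]))
# block
b=(x>440)&(x<580)&(y>-195)&(y<-75)&(z>15)&(z<30)
R=cv2.minAreaRect(W[b][:,:2].astype(np.float32));print('block',b.sum(),R)
f=(x>470)&(x<550)&(y>-175)&(y<-95)&(z>0)&(z<12)
print('floor',f.sum(), np.nanmedian(W[f],0)); 
if f.sum()>10: print(cv2.minEnclosingCircle(W[f][:,:2].astype(np.float32)))
E
```

```text
[ 514.19 -131.14  310.72] [ 1.86  0.63 -0.02]
((507.9014892578125, -88.98345947265625), (120.41992950439453, 220.2489013671875), 3.432121753692627) [[ 441.2   17.3]
 [ 454.4 -202.5]
 [ 574.6 -195.3]
 [ 561.4   24.5]]
82.70748891756949
block 5500 ((511.0989074707031, -139.02374267578125), (96.87522888183594, 99.83133697509766), 3.2148451805114746)
floor 414 [ 510.97176699 -136.77282437    6.92846907]
((510.9031066894531, -136.1239776611328), 14.897461891174316)
```

View pics/wr4.png

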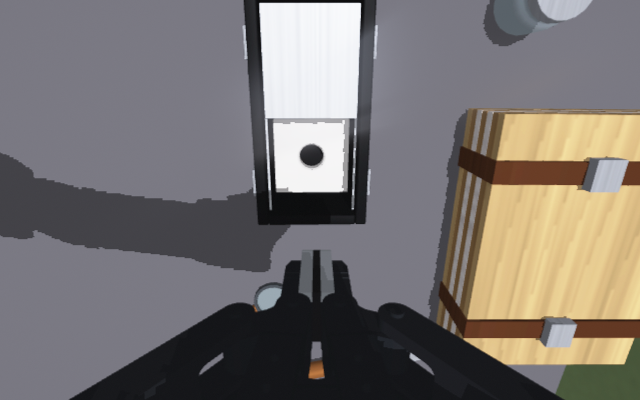

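Emit:
{"op": "step_arm", "data": {
  "linear": [
    [1,-30,-10],
    [3,-70,-15],
    [4,-110,-15],
    [6,-150,-15],
    [8,-190,-15],
    [9,-230,-15],
    [11,-270,-15],
    [12,-310,-15]
  ],
  "yaw": [0,0,0,0,0,0,0,0],
  "gripper": [-1,-1,-1,-1,-1,-1,-1,-1]
}}

```text
clock: 10.22
eef_pos: [501.8, 185.5, 317.6]
tool_rot: [3.141, 0.002, 0.064]
force: [1.4, 0.1, 0.1]
width: -0.1
```

Emit:
{"op": "step_arm", "data": {
  "linear": [
    [1,-30,0],
    [3,-60,0],
    [3,-70,0],
    [3,-70,0],
    [3,-70,0],
    [3,-70,0]
  ],
  "yaw": [0,0,0,0,0,0],
  "gripper": [0,0,0,0,0,0]
}}

```text
clock: 10.72
eef_pos: [501.8, 251.0, 318.4]
tool_rot: [3.14, 0.001, 0.061]
force: [0.4, 0.1, -0.6]
width: 42.6
```

```bash
python3 - <<'E'
from h import *
s=ctrl.read_state();print(np.round(s['eef_pos'],2),np.round(s['force'],2),s['width'],s['tool_rot'])
d=cams.get_image('wrist');save(d,'wr5.png');np.savez('wr5.npz',**d)
W=pts(d)
for r in cams.regions_of('wrist','vial_mid')+cams.regions_of('wrist','rack'):
    m=r['pixels'];print(round(r['conf'],2),r['pixel'],m.sum(),np.round(np.nanmedian(W[m],0),1))
E
```

```text
[501.78 250.99 318.38] [ 0.38  0.13 -0.56] 42.56768237186601 [3.13954273e+00 1.27883063e-03 6.09004292e-02]
0.85 [239.4, 113.6] 499 [413.4 295.   56.2]
0.68 [319.2, 165.2] 481 [498.2 244.   61.2]
0.61 [390.3, 181.4] 484 [592.7 229.2  56.1]
0.59 [242.9, 179.5] 556 [413.7 220.9  55.8]
0.7 [314.3, 148.4] 5205 [497.3 255.2  20.8]
```

View pics/wr5.png

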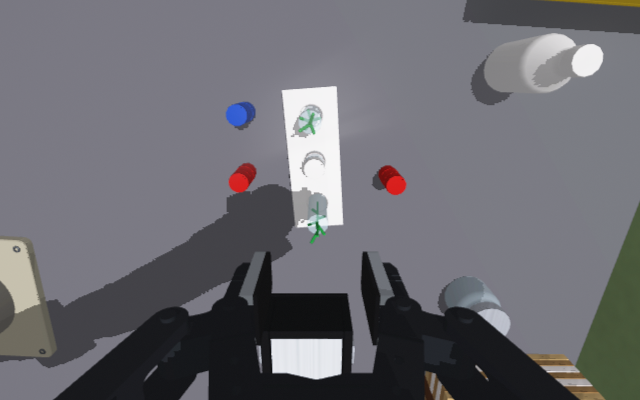

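```bash
python3 - <<'E'
from h import *
d=dict(np.load('wr5.npz'));W=pts(d);x,y,z=W[...,0],W[...,1],W[...,2]
m=(abs(x-498)<60)&(abs(y-248)<110)&(z>17)&(z<24)
R=cv2.minAreaRect(W[m][:,:2].astype(np.float32));print(m.sum(),R)
near=(np.hypot(x-498,y-245)<22)
t=near&(z>57.5)&(z<65);print(t.sum(),cv2.minEnclosingCircle(W[t][:,:2].astype(np.float32)),W[t].mean(0))
# sprigs/tubes heights
for c in [(498-56*-.06,245-56),(495,301)]:
    n=(np.hypot(x-c[0],y-c[1])<45)&(z>60)&(abs(y-245)>22); print(c,n.sum(),np.nanmax(z[n]),np.nanmin(x[n]),np.nanmax(x[n]),np.nanmin(y[n]),np.nanmax(y[n]))
E
```

```text
5408 ((498.4164123535156, 239.45626831054688), (64.0500717163086, 176.1283416748047), 7.402630805969238)
335 ((498.40057373046875, 239.80093383789062), 11.853976249694824) [498.36006748 240.23819208  61.67725051]
(501.36, 189) 545 122.27853722210727 493.8110065920774 517.367922882158 172.91460132923552 196.14330562172523
(495, 301) 2577 382.0730371572799 479.8242473391364 525.7248928827698 267.0001137783419 306.7922733157657
```

```bash
python3 - <<'E'
from h import *
d=dict(np.load('wr5.npz'));W=pts(d);x,y,z=W[...,0],W[...,1],W[...,2]
c,s=np.cos(.129),np.sin(.129)
X=(x-498.4)*c+(y-239.7)*s; Y=-(x-498.4)*s+(y-239.7)*c
for lo in (95,108,114,118):
  for sg in (-1,1):
    n=(abs(X)<45)&(sg*Y>15)&(sg*Y<90)&(z>lo)&(z<150)
    if n.sum(): print(lo,sg,n.sum(),'X',X[n].min().round(1),X[n].max().round(1),'Y',Y[n].min().round(1),Y[n].max().round(1),z[n].max().round(1))
E
python3 - <<'E'
import cv2
a=cv2.imread('pics/wr5.png')[70:260,210:420];cv2.imwrite('pics/w5c.png',cv2.resize(a,None,fx=3,fy=3))
E
```

```text
95 -1 96 X -7.4 7.6 Y -63.7 -44.6 122.3
95 1 110 X -10.2 4.7 Y 45.8 66.7 123.7
108 -1 60 X -7.4 1.4 Y -63.1 -44.6 122.3
108 1 70 X -10.2 4.7 Y 50.9 66.7 123.7
114 -1 36 X -7.4 0.4 Y -63.1 -54.8 122.3
114 1 37 X -10.2 0.5 Y 50.9 57.3 123.7
118 -1 17 X -7.4 0.4 Y -63.1 -54.8 122.3
118 1 23 X -10.2 0.5 Y 50.9 57.3 123.7
```

View pics/w5c.png

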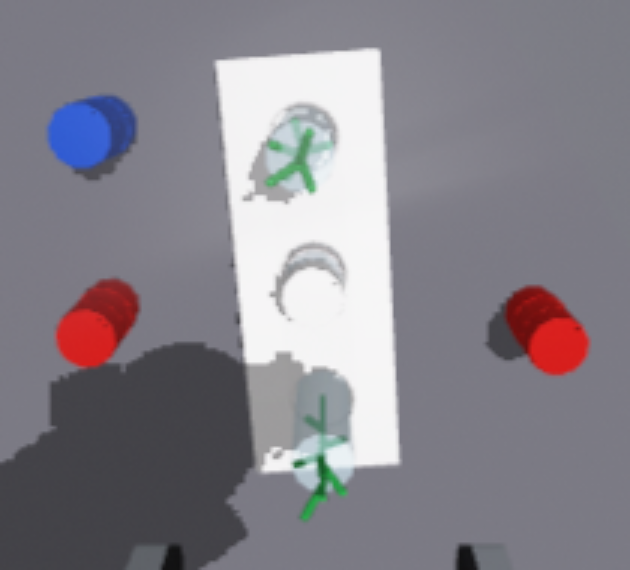

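Emit:
{"op": "step_arm", "data": {
  "linear": [
    [-4,11,20],
    [-4,11,60],
    [-4,11,100],
    [-4,11,140],
    [-4,11,168],
    [-4,11,168],
    [-4,11,168]
  ],
  "yaw": [-0.066,-0.066,-0.066,-0.066,-0.066,-0.066,-0.066],
  "gripper": [0,0,0,0,0,0,0]
}}

```text
clock: 11.45
eef_pos: [498.2, 240.7, 150.5]
tool_rot: [3.14, 0.002, 0.128]
force: [-0.3, 0.3, 0.1]
width: 42.6
```

```bash
python3 - <<'E'
from h import *
s=ctrl.read_state();print(np.round(s['eef_pos'],2),np.round(s['force'],2),s['width'],s['tool_rot'])
d=cams.get_image('wrist');save(d,'wr6.png');np.savez('wr6.npz',**d)
W=pts(d);x,y,z=W[...,0],W[...,1],W[...,2]
t=(np.hypot(x-498,y-240)<20)&(z>57)&(z<66);print(t.sum(),cv2.minEnclosingCircle(W[t][:,:2].astype(np.float32)),W[t].mean(0))
E
```

```text
[498.2  240.75 150.54] [-0.28  0.34  0.08] 42.59002657209589 [3.14037891e+00 2.48032202e-03 1.27662244e-01]
977 ((497.96307373046875, 239.79412841796875), 12.086161613464355) [497.92774289 240.61698036  61.6757546 ]
```

View pics/wr6.png

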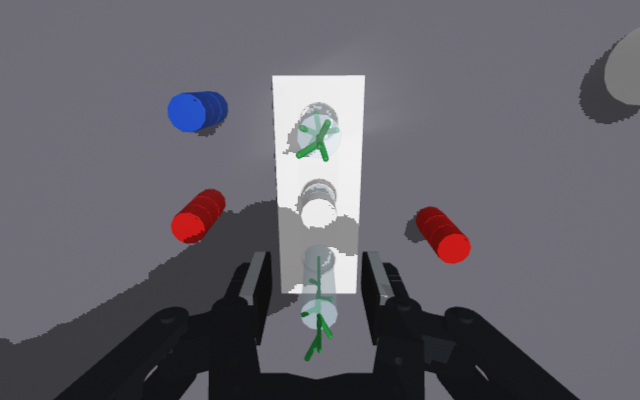

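Emit:
{"op": "step_arm", "data": {
  "linear": [
    [0,1,15],
    [0,1,35],
    [0,1,55],
    [0,1,70],
    [0,1,80],
    [0,1,83],
    [0,1,83]
  ],
  "yaw": [0,0,0,0,0,0,0],
  "gripper": [0,0,0,0,0,0,0]
}}

```text
clock: 12.08
eef_pos: [499.5, 241.2, 69.1]
tool_rot: [-3.141, -0.002, 0.129]
force: [-0.2, 0.5, 0.0]
width: 42.8
```

```bash
python3 - <<'E'
from h import *
s=ctrl.read_state();print(np.round(s['eef_pos'],2),np.round(s['force'],2),s['width'],s['tool_rot'])
d=cams.get_image('wrist');save(d,'wr7.png')
d=cams.get_image('side');cv2.imwrite('pics/sd7.png',cv2.resize(d['frame'][210:370,240:400,::-1],None,fx=3.7,fy=3.7))
E
```

```text
[499.5  241.23  69.06] [-0.17  0.47  0.01] 42.77134698288421 [-3.14102220e+00 -1.63840457e-03  1.28741753e-01]
```

View pics/wr7.png

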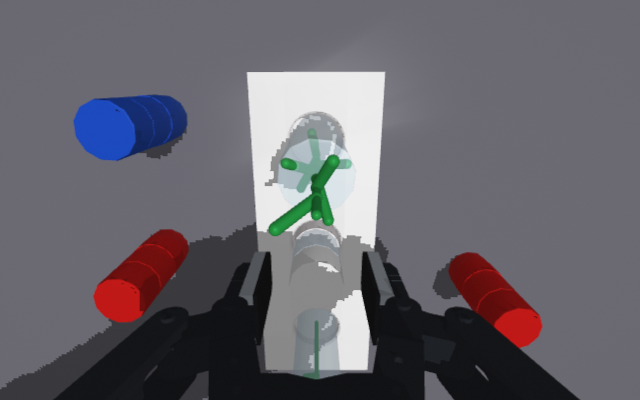

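View pics/sd7.png

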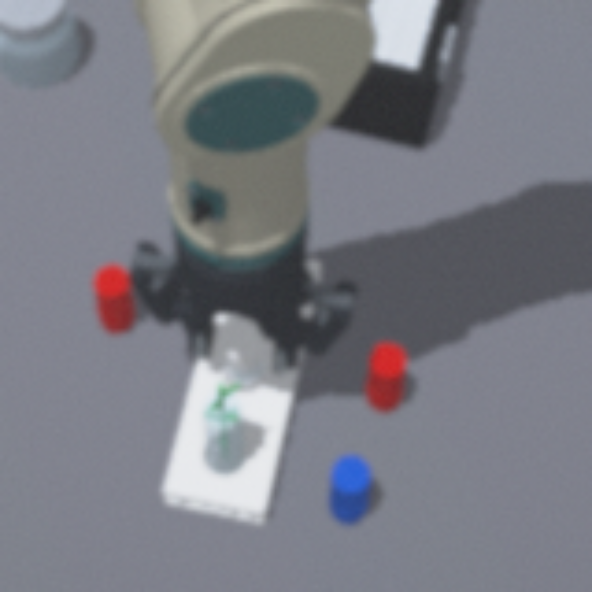

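Emit:
{"op": "step_arm", "data": {
  "linear": [
    [0,0,1],
    [0,0,1],
    [0,0,1],
    [0,0,1],
    [0,0,1],
    [0,0,1],
    [0,0,1],
    [0,0,1]
  ],
  "yaw": [0,0,0,0,0,0,0,0],
  "gripper": [-0.3,-0.5,-1,-1,-1,-1,-1,-1]
}}

```text
clock: 12.85
eef_pos: [499.4, 241.3, 68.3]
tool_rot: [-3.141, -0.002, 0.129]
force: [-0.3, -0.5, 5.4]
width: 22.0
```

```bash
python3 - <<'E'
from h import *
s=ctrl.read_state();print(np.round(s['eef_pos'],2),np.round(s['force'],2),s['width'],s['tool_rot'])
E
```

```text
[499.4  241.34  68.32] [-0.34 -0.54  5.44] 22.015028250353485 [-3.14083476e+00 -2.00546524e-03  1.28965775e-01]
```

Emit:
{"op": "step_arm", "data": {
  "linear": [
    [0,0,-1],
    [0,0,-4],
    [0,0,-8],
    [0,0,-8]
  ],
  "yaw": [0,0,0,0],
  "gripper": [-1,-1,-1,-1]
}}

```text
clock: 13.18
eef_pos: [499.0, 241.1, 75.9]
tool_rot: [-3.141, -0.001, 0.129]
force: [0.1, -0.0, -0.4]
width: 22.0
```

```bash
python3 - <<'E'
from h import *
s=ctrl.read_state();print(np.round(s['eef_pos'],2),np.round(s['force'],2),s['width'],s['tool_rot'])
d=cams.get_image('wrist');save(d,'wr8.png');np.savez('wr8.npz',**d)
d=cams.get_image('side');cv2.imwrite('pics/sd8.png',cv2.resize(d['frame'][210:370,240:400,::-1],None,fx=3.7,fy=3.7))
E
```

```text
[499.02 241.14  75.94] [ 0.13 -0.02 -0.43] 21.973346495287437 [-3.14113664e+00 -1.08534343e-03  1.28928398e-01]
```

View pics/wr8.png

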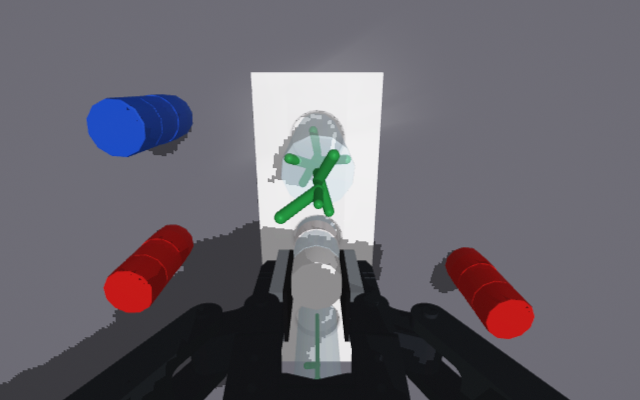

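View pics/sd8.png

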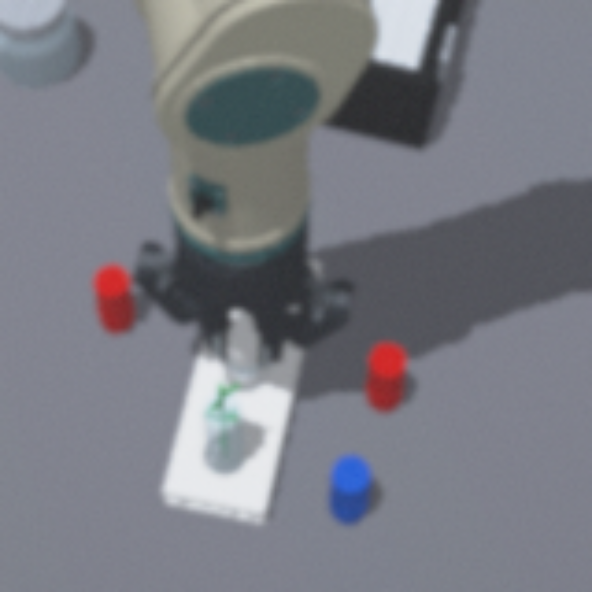

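```bash
python3 - <<'E'
from h import *
d=dict(np.load('wr8.npz'));W=pts(d);x,y,z=W[...,0],W[...,1],W[...,2]
u=318
for v in range(225,312,6): print(v,np.round(W[v,u],1))
t=(np.hypot(x-499,y-241)<13)&(z>62)&(z<80);print(t.sum(),W[t].mean(0),np.percentile(z[t],[10,50,90]),cv2.minEnclosingCircle(W[t][:,:2].astype(np.float32)))
E
```

```text
225 [497.  251.1  29.6]
231 [496.9 251.5  38.3]
237 [496.9 250.7  43.6]
243 [496.8 251.3  51.5]
249 [496.8 251.   57.1]
255 [496.7 251.2  63.1]
261 [496.7 251.6  69. ]
267 [497.  249.   69.5]
273 [497.3 246.4  69.9]
279 [497.8 242.8  68.8]
285 [498.1 240.3  69.5]
291 [498.5 237.4  69.6]
297 [498.9 234.4  69.6]
303 [499.4 231.   69.1]
309 [504.3 195.2  25.1]
2452 [497.73604132 241.68795767  69.05012243] [66.35707737 69.30415019 70.24144227] ((498.982421875, 240.9782257080078), 12.969432830810547)
```

Emit:
{"op": "step_arm", "data": {
  "linear": [
    [0,0,-10],
    [0,0,-30],
    [0,0,-60],
    [0,0,-90],
    [0,0,-120],
    [0,0,-145],
    [0,0,-155],
    [0,0,-155]
  ],
  "yaw": [0,0,0,0,0,0,0,0],
  "gripper": [-1,-1,-1,-1,-1,-1,-1,-1]
}}

```text
clock: 13.95
eef_pos: [500.0, 241.6, 232.9]
tool_rot: [-3.14, -0.005, 0.129]
force: [0.2, -0.7, 0.2]
width: 22.1
```

Emit:
{"op": "step_arm", "data": {
  "linear": [
    [-1,10,0],
    [-3,30,0],
    [-6,60,0],
    [-9,92,0],
    [-12,124,0],
    [-15,156,0],
    [-18,188,0],
    [-21,218,0]
  ],
  "yaw": [0,0,0,0,0,0,0,0],
  "gripper": [-1,-1,-1,-1,-1,-1,-1,-1]
}}

```text
clock: 14.62
eef_pos: [503.9, 19.1, 228.0]
tool_rot: [3.141, 0.005, 0.128]
force: [0.5, -0.2, 0.1]
width: 21.8
```

Emit:
{"op": "step_arm", "data": {
  "linear": [
    [-3,30,0],
    [-6,60,0],
    [-9,92,0],
    [-12,122,0],
    [-14,142,0],
    [-15,152,0],
    [-15,157,0],
    [-15,157,0]
  ],
  "yaw": [0.02,0.04,0.066,0.066,0.066,0.066,0.066,0.066],
  "gripper": [-1,-1,-1,-1,-1,-1,-1,-1]
}}

```text
clock: 15.28
eef_pos: [510.4, -136.1, 228.9]
tool_rot: [-3.141, 0.002, 0.062]
force: [0.3, 0.2, 0.4]
width: 21.5
```

Emit:
{"op": "step_arm", "data": {
  "linear": [
    [0,0,0],
    [0,0,0],
    [0,0,0]
  ],
  "yaw": [0,0,0],
  "gripper": [-1,-1,-1]
}}

```text
clock: 15.53
eef_pos: [511.3, -133.9, 230.0]
tool_rot: [-3.141, 0.0, 0.066]
force: [0.1, 0.4, -1.0]
width: 21.5
```

```bash
python3 - <<'E'
from h import *
s=ctrl.read_state();print(np.round(s['eef_pos'],2),np.round(s['force'],2),s['width'],s['tool_rot'])
d=cams.get_image('wrist');save(d,'wr9.png');np.savez('wr9.npz',**d)
W=pts(d);x,y,z=W[...,0],W[...,1],W[...,2]
p=s['eef_pos']
t=(np.hypot(x-p[0],y-p[1])<14)&(abs(z-p[2]+6.4)<5);print(t.sum(),W[t].mean(0),W[t].min(0),W[t].max(0),cv2.minEnclosingCircle(W[t][:,:2].astype(np.float32)))
f=(x>470)&(x<550)&(y>-175)&(y<-95)&(z>0)&(z<12)
print('floor',f.sum())
if f.sum()>10: print(cv2.minEnclosingCircle(W[f][:,:2].astype(np.float32)))
m=(x>430)&(x<590)&(y>-220)&(y<80)&(z>82)&(z<88)
R=cv2.minAreaRect(W[m][:,:2].astype(np.float32));print(R)
E
```

```text
[ 511.28 -133.87  230.02] [ 0.13  0.37 -1.05] 21.477670459102 [-3.14077609e+00  1.49925190e-04  6.55982207e-02]
2315 [ 510.03571933 -133.75383401  223.32212792] [ 498.49066953 -147.07905605  218.6229033 ] [ 521.58395473 -122.99000282  228.53801838] ((511.2620849609375, -133.853271484375), 13.957535743713379)
floor 602
((510.7541809082031, -136.2366943359375), 14.770879745483398)
((508.394775390625, -98.03117370605469), (120.31514739990234, 201.5091094970703), 3.5545496940612793)
```

View pics/wr9.png

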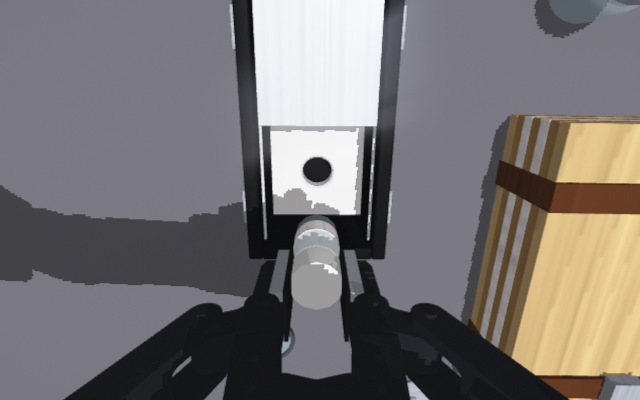

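Emit:
{"op": "step_arm", "data": {
  "linear": [
    [1,2,15],
    [1,2,40],
    [1,2,70],
    [1,2,95],
    [1,2,115],
    [1,2,127],
    [1,2,130],
    [1,2,130]
  ],
  "yaw": [0,0,0,0,0,0,0,0],
  "gripper": [-1,-1,-1,-1,-1,-1,-1,-1]
}}

```text
clock: 16.25
eef_pos: [512.0, -136.7, 99.4]
tool_rot: [-3.141, 0.002, 0.064]
force: [1.0, 0.3, -1.2]
width: 21.7
```

```bash
python3 - <<'E'
from h import *
s=ctrl.read_state();print(np.round(s['eef_pos'],2),np.round(s['force'],2),s['width'],s['tool_rot'])
d=cams.get_image('wrist');save(d,'wr10.png');np.savez('wr10.npz',**d)
W=pts(d);x,y,z=W[...,0],W[...,1],W[...,2]
p=s['eef_pos']
t=(np.hypot(x-p[0],y-p[1])<14)&(abs(z-p[2]+6.4)<5);print(t.sum(),W[t].mean(0),W[t].min(0),W[t].max(0))
E
```

```text
[ 511.95 -136.73   99.43] [ 1.04  0.3  -1.18] 21.696856721274532 [-3.14087095e+00  1.59620478e-03  6.40715246e-02]
2328 [ 510.7217766  -136.56083609   92.75491044] [ 499.19352723 -150.15320055   88.0535133 ] [ 522.2349005  -125.75533105   97.96015302]
```

View pics/wr10.png

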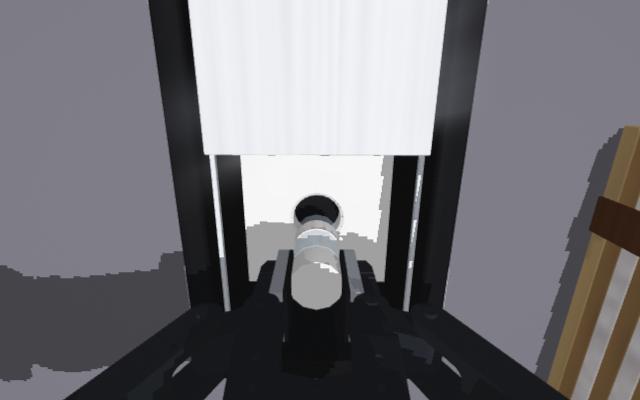

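Emit:
{"op": "step_arm", "data": {
  "linear": [
    [0,-0.5,5],
    [0,-0.5,10],
    [0,-0.5,14],
    [0,-0.5,18],
    [0,-0.5,21],
    [0,-0.5,24],
    [0,-0.5,26],
    [0,-0.5,26]
  ],
  "yaw": [0,0,0,0,0,0,0,0],
  "gripper": [-1,-1,-1,-1,-1,-1,-1,-1]
}}

```text
clock: 16.97
eef_pos: [512.0, -137.0, 73.6]
tool_rot: [-3.141, 0.001, 0.063]
force: [0.1, 0.2, -0.8]
width: 21.7
```

Emit:
{"op": "step_arm", "data": {
  "linear": [
    [0,0,1],
    [0,0,2],
    [0,0,2]
  ],
  "yaw": [0,0,0],
  "gripper": [-1,-1,-1]
}}

```text
clock: 17.22
eef_pos: [512.3, -137.0, 72.1]
tool_rot: [-3.142, -0.0, 0.063]
force: [-0.1, 0.2, -0.1]
width: 21.6
```

Emit:
{"op": "step_arm", "data": {
  "linear": [
    [0,-0.5,1],
    [0,-0.5,2],
    [0,-0.5,2.5],
    [0,-0.5,2.5]
  ],
  "yaw": [0,0,0,0],
  "gripper": [-1,-1,-1,-1]
}}

```text
clock: 17.55
eef_pos: [512.2, -136.5, 69.5]
tool_rot: [-3.142, 0.0, 0.063]
force: [-0.5, -0.6, -0.5]
width: 21.4
```

Emit:
{"op": "step_arm", "data": {
  "linear": [
    [0,0,0.5],
    [0,0,1],
    [0,0,1]
  ],
  "yaw": [0,0,0],
  "gripper": [-1,-1,-1]
}}

```text
clock: 17.8
eef_pos: [512.3, -136.6, 69.3]
tool_rot: [3.141, -0.0, 0.063]
force: [-0.6, 0.1, 6.5]
width: 21.5
```

Emit:
{"op": "step_arm", "data": {
  "linear": [
    [0,0,-0.7],
    [0,0,-0.7],
    [0,0,-0.7],
    [0,0,-0.7],
    [0,0,-0.7],
    [0,0,-0.7],
    [0,0,-0.7],
    [0,0,-0.7]
  ],
  "yaw": [0,0,0,0,0,0,0,0],
  "gripper": [-1,-1,-0.4,-0.3,-0.2,-0.1,0,0]
}}

```text
clock: 18.47
eef_pos: [512.2, -136.5, 69.3]
tool_rot: [-3.142, 0.0, 0.063]
force: [0.4, 0.5, 0.1]
width: 42.7
```

```bash
python3 - <<'E'
from h import *
s=ctrl.read_state();print(np.round(s['eef_pos'],2),np.round(s['force'],2),s['width'],s['tool_rot'])
d=cams.get_image('wrist');save(d,'wr11.png');np.savez('wr11.npz',**d)
W=pts(d);x,y,z=W[...,0],W[...,1],W[...,2]
for v in range(225,312,6): print(v,np.round(W[v,316],1))
E
```

```text
[ 512.21 -136.52   69.26] [0.42 0.5  0.09] 42.682563608640855 [-3.14153510e+00  7.88324947e-05  6.29216751e-02]
225 [ 509.8 -126.2   24. ]
231 [ 509.8 -126.1   31.9]
237 [ 509.8 -126.1   39. ]
243 [ 509.9 -126.4   44.8]
249 [ 509.8 -126.    51.8]
255 [ 509.9 -126.2   56.9]
261 [ 509.9 -126.5   61.6]
267 [ 510.  -128.8   62.7]
273 [ 510.2 -131.2   63.4]
279 [ 510.4 -134.3   63.1]
285 [ 510.6 -138.3   61.6]
291 [ 510.7 -140.2   63.2]
297 [ 510.9 -143.4   62.9]
303 [ 511.1 -146.6   62.7]
309 [ 511.4 -150.3   62. ]
```

View pics/wr11.png

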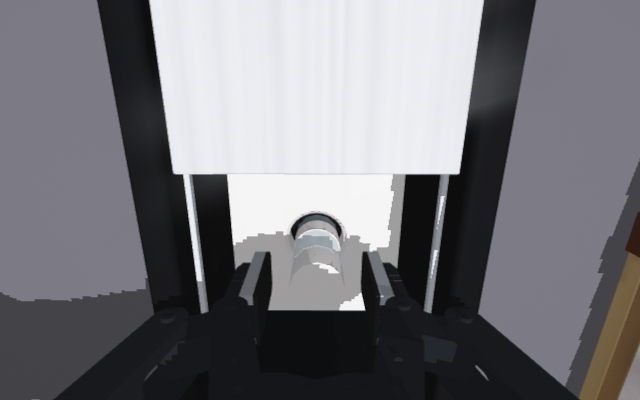

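Emit:
{"op": "step_arm", "data": {
  "linear": [
    [0,0,-8],
    [0,0,-25],
    [0,0,-50],
    [0,0,-80],
    [0,0,-105],
    [0,-10,-120],
    [0,-35,-120],
    [-1,-70,-120]
  ],
  "yaw": [0,0,0,0,0,0,0,0],
  "gripper": [0,0,0,0,0,0,0,0]
}}

```text
clock: 19.18
eef_pos: [508.0, -69.3, 191.4]
tool_rot: [3.139, -0.004, 0.057]
force: [0.6, 0.5, -0.4]
width: 42.5
```

Emit:
{"op": "step_arm", "data": {
  "linear": [
    [0,-25,0],
    [0,-37,10],
    [0,-37,30],
    [0,-37,50],
    [0,-37,65],
    [0,-37,70],
    [0,-37,70],
    [0,-37,70]
  ],
  "yaw": [0,0,0,0,0,0,0,0],
  "gripper": [-1,-1,-1,-1,-1,-1,-1,-1]
}}

```text
clock: 19.85
eef_pos: [504.8, -29.9, 119.9]
tool_rot: [-3.142, -0.0, 0.063]
force: [0.3, 0.4, 0.4]
width: -0.1
```

```bash
python3 - <<'E'
from h import *
s=ctrl.read_state();print(np.round(s['eef_pos'],2),np.round(s['force'],2),s['width'],s['tool_rot'])
d=cams.get_image('scene');cv2.imwrite('pics/sc12.png',cv2.resize(d['frame'][140:290,260:460,::-1],None,fx=3.9,fy=3.9))
d=cams.get_image('side');cv2.imwrite('pics/sd12.png',cv2.resize(d['frame'][140:290,240:420,::-1],None,fx=3.9,fy=3.9))
E
```

```text
[504.77 -29.89 119.85] [0.28 0.36 0.44] -0.05346030925212639 [-3.14159030e+00 -4.31098501e-04  6.27565891e-02]
```

View pics/sc12.png

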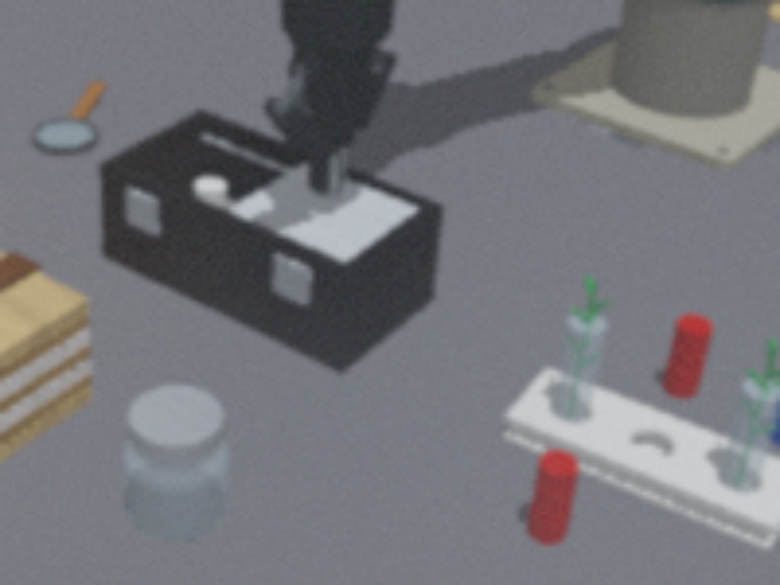

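View pics/sd12.png

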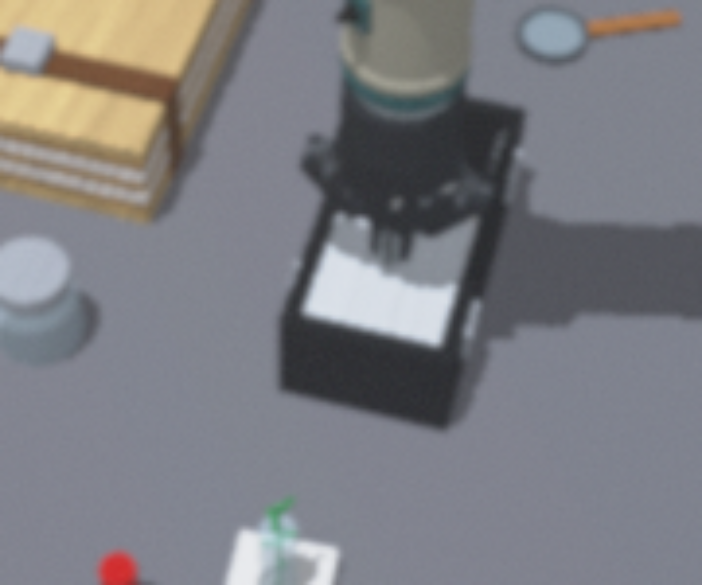

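The scene crop shows the vial's white cap upright in the chamber at (210, 188) and the rack's middle place empty at (655, 440). Next I touch the cover again.

Emit:
{"op": "step_arm", "data": {
  "linear": [
    [0,0,4],
    [0,0,7],
    [0,0,9],
    [0,0,10],
    [0,0,11],
    [0,0,11.5],
    [0,0,12],
    [0,0,12]
  ],
  "yaw": [0,0,0,0,0,0,0,0],
  "gripper": [-1,-1,-1,-1,-1,-1,-1,-1]
}}

```text
clock: 20.62
eef_pos: [504.5, -29.8, 107.2]
tool_rot: [-3.142, 0.0, 0.063]
force: [-0.3, 0.5, -0.5]
width: 0.3
```

Emit:
{"op": "step_arm", "data": {
  "linear": [
    [0,0,0.5],
    [0,0,1],
    [0,0,1],
    [0,0,1]
  ],
  "yaw": [0,0,0,0],
  "gripper": [-1,-1,-1,-1]
}}

```text
clock: 20.95
eef_pos: [504.6, -29.8, 106.6]
tool_rot: [-3.142, -0.0, 0.063]
force: [-0.7, -0.3, 3.9]
width: -0.0
```

Emit:
{"op": "step_arm", "data": {
  "linear": [
    [0,0,0.6],
    [0,0,1.2],
    [0,0,1.7],
    [0,0,1.7]
  ],
  "yaw": [0,0,0,0],
  "gripper": [-1,-1,-1,-1]
}}

```text
clock: 21.28
eef_pos: [504.6, -29.8, 105.4]
tool_rot: [3.142, -0.001, 0.063]
force: [-2.6, 0.7, 11.8]
width: -0.0
```

Emit:
{"op": "step_arm", "data": {
  "linear": [
    [0,0,0.3],
    [0,1,0.3],
    [0,2,0.3],
    [0,4,0.3],
    [0,6,0.3],
    [0,8,0.3],
    [0,10,0.3]
  ],
  "yaw": [0,0,0,0,0,0,0],
  "gripper": [-1,-1,-1,-1,-1,-1,-1]
}}

```text
clock: 21.87
eef_pos: [505.1, -38.0, 105.3]
tool_rot: [-3.14, -0.0, 0.064]
force: [-3.9, 3.9, 14.0]
width: 0.3
```

Emit:
{"op": "step_arm", "data": {
  "linear": [
    [0,3,0],
    [0,6,0],
    [0,9,0],
    [0,13,0],
    [0,17,0],
    [0,21,0],
    [0,25,0]
  ],
  "yaw": [0,0,0,0,0,0,0],
  "gripper": [-1,-1,-1,-1,-1,-1,-1]
}}

```text
clock: 22.45
eef_pos: [506.7, -63.1, 105.3]
tool_rot: [-3.14, -0.0, 0.064]
force: [-3.7, 5.2, 13.9]
width: -0.0
```

Emit:
{"op": "step_arm", "data": {
  "linear": [
    [0,3,0],
    [0,6,0],
    [0,9,0],
    [0,13,0],
    [0,17,0],
    [0,21,0],
    [0,25,0]
  ],
  "yaw": [0,0,0,0,0,0,0],
  "gripper": [-1,-1,-1,-1,-1,-1,-1]
}}

```text
clock: 23.03
eef_pos: [508.2, -88.0, 105.3]
tool_rot: [-3.14, -0.0, 0.064]
force: [-3.0, 4.7, 13.3]
width: 0.0
```

Emit:
{"op": "step_arm", "data": {
  "linear": [
    [0,3,0.1],
    [0,6,0.1],
    [0,9,0.1],
    [0,13,0.1],
    [0,17,0.1],
    [0,21,0.1],
    [0,25,0.1]
  ],
  "yaw": [0,0,0,0,0,0,0],
  "gripper": [-1,-1,-1,-1,-1,-1,-1]
}}

```text
clock: 23.62
eef_pos: [509.7, -113.0, 105.2]
tool_rot: [-3.14, 0.0, 0.064]
force: [-3.1, 4.0, 13.9]
width: -0.1
```

Emit:
{"op": "step_arm", "data": {
  "linear": [
    [0,3,0],
    [0,6,0],
    [0,9,0],
    [0,12,0],
    [0,15,0],
    [0,17,0]
  ],
  "yaw": [0,0,0,0,0,0],
  "gripper": [-1,-1,-1,-1,-1,-1]
}}

```text
clock: 24.12
eef_pos: [510.8, -130.2, 105.2]
tool_rot: [-3.14, 0.0, 0.064]
force: [-3.8, 4.5, 14.4]
width: 0.4
```

Emit:
{"op": "step_arm", "data": {
  "linear": [
    [0,2,0],
    [0,4,0],
    [0,6,0]
  ],
  "yaw": [0,0,0],
  "gripper": [-1,-1,-1]
}}

```text
clock: 24.37
eef_pos: [511.2, -133.9, 105.1]
tool_rot: [-3.137, 0.0, 0.065]
force: [-3.6, 9.3, 15.3]
width: -0.0
```

Emit:
{"op": "step_arm", "data": {
  "linear": [
    [0,1,-0.3],
    [0,2,-0.3],
    [0,3,-0.3]
  ],
  "yaw": [0,0,0],
  "gripper": [-1,-1,-1]
}}

```text
clock: 24.62
eef_pos: [511.8, -136.8, 105.4]
tool_rot: [-3.137, -0.0, 0.066]
force: [-3.0, 8.6, 12.8]
width: -0.2
```

Emit:
{"op": "step_arm", "data": {
  "linear": [
    [0,0,-3],
    [0,0,-20],
    [0,0,-50],
    [0,0,-90],
    [0,0,-130],
    [0,0,-170],
    [0,0,-190],
    [0,0,-190]
  ],
  "yaw": [0,0,0,0,0,0,0,0],
  "gripper": [-1,-1,-1,-1,-1,-1,-1,-1]
}}

```text
clock: 25.28
eef_pos: [514.2, -141.3, 299.5]
tool_rot: [3.139, -0.01, 0.063]
force: [0.7, 0.5, -0.3]
width: -0.2
```

```bash
python3 - <<'E'
from h import *
s=ctrl.read_state();print(np.round(s['eef_pos'],2),np.round(s['force'],2),s['clock'])
d=cams.get_image('wrist');save(d,'wr13.png');W=pts(d);x,y,z=W[...,0],W[...,1],W[...,2]
for v in range(90,235,3): print(v,np.round(W[v,316],1),d['frame'][v,316])
d=cams.get_image('scene');cv2.imwrite('pics/sc13.png',cv2.resize(d['frame'][130:330,200:470,::-1],None,fx=2.9,fy=2.9))
E
```

```text
[ 514.24 -141.33  299.47] [ 0.72  0.55 -0.35] 25.2833
90 [510.2 -66.7  63.1] [144 146 156]
93 [510.4 -69.6  61.5] [144 146 156]
96 [510.5 -72.5  62.9] [145 147 156]
99 [510.7 -75.4  62.9] [146 146 156]
102 [510.9 -78.3  62.7] [146 147 158]
105 [511.1 -81.2  62.6] [146 148 158]
108 [512.  -87.8   7.5] [76 77 82]
111 [511.2 -85.6  82.8] [234 236 240]
114 [511.3 -88.4  83.2] [234 236 240]
117 [511.5 -91.3  82.2] [233 235 240]
120 [511.7 -94.1  83.1] [233 235 240]
123 [511.9 -97.   82.6] [233 236 240]
126 [512.1 -99.9  82.5] [233 235 240]
129 [ 512.3 -102.9   81.7] [233 235 240]
132 [ 512.4 -105.4   84.7] [232 235 239]
135 [ 512.6 -108.5   83.4] [232 234 239]
138 [ 512.7 -111.2   85.2] [232 234 239]
141 [ 513.  -114.4   83.3] [232 234 239]
144 [ 513.2 -117.7   81.5] [232 235 240]
147 [ 513.3 -120.5   82.8] [233 235 240]
150 [ 513.5 -123.5   83. ] [234 236 240]
153 [ 513.7 -126.7   81.8] [234 236 240]
156 [ 513.9 -129.7   82.4] [233 235 240]
159 [ 514.1 -132.7   82.3] [233 235 239]
162 [ 514.3 -135.9   82.2] [233 235 239]
165 [ 514.5 -139.1   81.7] [233 235 239]
168 [ 514.7 -141.8   83.2]
[... 228 characters left out ...]
5.9 -161.    83.1] [232 234 239]
189 [ 516.  -164.    83.8] [232 234 239]
192 [ 516.3 -167.8   82.2] [232 234 239]
195 [ 516.5 -170.9   82.8] [232 234 239]
198 [ 516.7 -174.1   83.2] [231 233 239]
201 [ 516.9 -177.5   83. ] [231 233 238]
204 [ 517.1 -180.7   83.3] [136 138 144]
207 [ 517.3 -184.3   82.9] [135 139 145]
210 [ 517.5 -187.3   83.8] [14 15 16]
213 [ 517.7 -190.2   85.1] [16 16 17]
216 [ 517.9 -193.5   85.5] [15 15 17]
219 [ 518.1 -197.    85.2] [14 14 16]
222 [ 521.3 -236.     0.8] [122 120 130]
225 [ 521.6 -240.1    1.4] [122 121 131]
228 [ 5.219e+02 -2.449e+02  4.000e-01] [122 121 131]
231 [ 5.222e+02 -2.495e+02  1.000e-01] [122 121 130]
234 [ 522.3 -252.5    3.2] [121 120 130]
```

View pics/wr13.png

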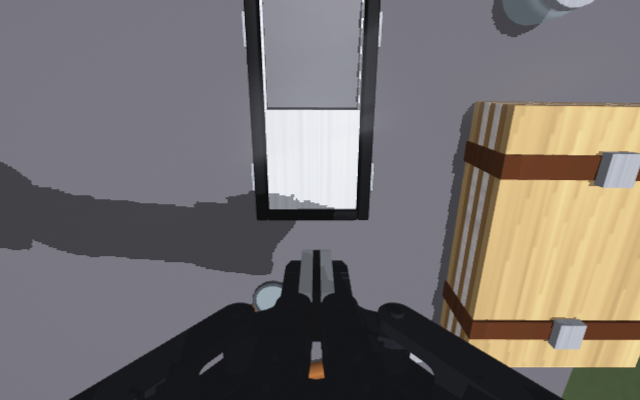

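View pics/sc13.png

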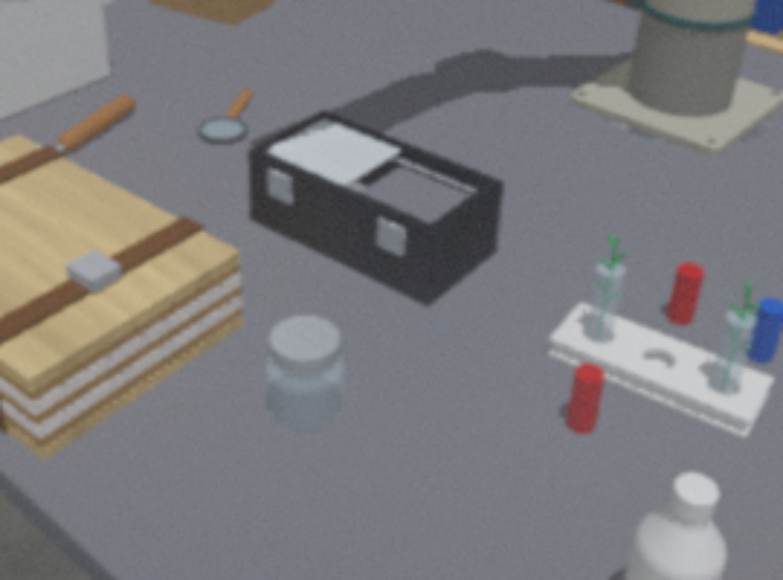

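Emit:
{"op": "step_arm", "data": {
  "linear": [
    [0,0,0],
    [0,0,0],
    [0,0,0],
    [0,0,0]
  ],
  "yaw": [0,0,0,0],
  "gripper": [-1,-1,-1,-1]
}}

```text
clock: 25.72
eef_pos: [511.0, -140.5, 293.3]
tool_rot: [-3.141, 0.002, 0.063]
force: [0.3, 0.6, 0.1]
width: -0.2
```

```bash
python3 -c "
from cell import ctrl
print(ctrl.finish_job())"
```

```text
the job is handed in; nothing more can be done
None
```

I slid the cover open to its stop, stood the short white-capped vial in the well, and pushed the cover shut to its stop. I handed the job in at about 26 s, with the arm clear of everything.

- **Pressing force:** it read 12 to 14.4 N during both slides. One reading at the shut stop was 15.3 N, above your 13 to 14 N guide but well under 20 N.
- **Vial:** after release the camera showed it upright, with its top at about 62.5 mm (62 mm expected). I lowered it until it touched the floor, with a reading of about 6.5 N, before opening the fingers.
- **Cover:** the last wrist picture puts its inner edge at about case y = −1 mm, which is fully shut.
- **Everything else:** the tubes, jar, flask, lens and look-alikes look untouched in the last scene picture. The trowel is only partly in view there.

Two readings were slightly off. The gripper read about 22 mm on the 24 mm vial, though the pictures showed it held straight. My first approach move went up instead of down because I had the sign of the tool's z axis wrong; nothing was touched.

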